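Load the dish port under its spring flap

TASK

Load the dish into the dish port: with one fingertip press the treadle down and hold the spring flap open, and while it is held push the carrier in by its upright bar with the other fingertip until it is fully home against the back stop. Then back away and let the flap close behind the dish. Only push the carrier, never lift it; keep the flap off the dish and leave the other glassware where it stands.

Things in the scene. Friction and masses are not known exactly. Their poses are not given: they have to be found in the camera images.
- dish_port: Fixed low grey loading port, 293 x 156 mm. Origin on the bench at the doorway, on the channel's midline. +x: push direction (approach to x = -195 mm, bay from 0 to the back stop's face at 84 mm); +y: treadle side; z up. Channel floor z = 4 mm, 85 mm wide between 8 mm high rails. Two bearing posts (10 x 12 mm, top z = 44) at y = 51, x = -188 and -30 mm; low bay walls to z = 28.
- flap (a joint): Spring flap, a seesaw on a shaft (radius 4 mm) along the port's x at y = 46, z = 38 mm: bay cover with front curtain on the -y side, treadle on the +y side. Rad: 0 closed (spring), 0.85 fully open (stop); pressing the treadle opens it, 4 to 9 N; let go, it closes by itself. From 0.5 up the dish passes with room. Open, the cover (x = -4 to 84 mm) rises to z = 105 mm at its far edge.
- treadle_mid (a point): Middle of the treadle's upper face (black rubber), 30 mm from the shaft. Flat plate, x = -182 to -52 mm in the port, 50 mm out from the shaft: a fingertip can slide along it while holding it down. Closed, it slopes up outward by 0.4 rad (this point 52 mm above the bench); at flap 0.7, down outward by 0.3 rad (32 mm). A fingertip 25 mm from the shaft, 34 mm high, holds the flap at about 0.7.
- curtain_edge (a point): Middle of the lower edge of the flap's front curtain (72 mm wide, 3 mm thick, at x = -4 to -1 mm in the port's frame). Closed, it is 11 mm above the channel floor and stops the dish; it swings up with the flap.
- carrier: White loose carrier, about 0.3 kg, in the channel: plate 80 x 79 x 4 mm with a low ring (to 8 mm) for the dish; behind it a 36 mm wide tongue ending in an upright push bar (6 mm thick, 60 mm wide, 48 mm high). Origin under the ring's centre, on the underside; +x to the bay; front edge at 40 mm. Fully home, its origin is at x = 44 mm in the port's frame; it starts at -72 to -50 mm.
- bar_back (a point): Middle of the back face of the carrier's push bar, where to push: 95 mm behind the carrier's origin, 30 mm above its underside. The bar stays outside the doorway when the carrier is home (this face at x = -51 mm in the port's frame).
- dish: Glass petri dish with lid, 69 mm wide, 15 mm high, loose in the carrier's ring; origin under its centre, 4 mm above the carrier's underside.
- spare_dish: Another petri dish, 69 x 15 mm, on the bench beyond the port; not to be disturbed.
- dark_bottle: Small dark reagent bottle, 51 mm wide, 93 mm high, left of the port; not to be disturbed.
- cylinder: Measuring cylinder with a foot, 55 x 63 x 151 mm, at the right; not to be disturbed.
- burette_stand_a: Fixed titration stand at the left, nearer the robot: cream base 285 x 218 x 46 mm, origin under its centre on the bench. Tall obstacles: a rod (13 mm thick, up to 0.8 m) at x = 106, y = 0 mm in its frame, and a burette (18 mm thick, from 0.35 m up) at x = 26, y = 68 mm, with clamps between at about 0.5 m. An arm that comes from the left must fold back or go round it.
- beaker: Glass beaker, 56 x 59 x 100 mm, at the right of the port's entry; not to be disturbed.
Not all that is in view belongs to the job. What is shaped like the dish but brown or turquoise is not meant.

How it is judged (in metres and radians):
On the way, in this order (a step that is already met when the one before it is completed fails the run):
1. the flap is held open by a fingertip on the treadle, the carrier still outside (value of joint flap above 0.45 rad and contact force between the fingers and flap above 0.5 N and x of carrier in the frame of dish_port below -0.03 m), for 0.1 s.
2. the carrier is home while a fingertip still holds the flap open (x of carrier in the frame of dish_port above 0.038 m and value of joint flap above 0.4 rad and contact force between the fingers and flap above 0.5 N), for 0.05 s.
At the end, for the whole second after the job is handed in: The carrier stands at rest on the channel floor within 6 mm of fully home (its origin beyond x = 38 mm in the port's frame), the dish in its ring, and the flap is closed (below 0.05 rad) (x of carrier in the frame of dish_port above 0.038 m and value of joint flap below 0.05 rad and z of carrier in the frame of dish_port below 0.008 m and linear speed of carrier below 0.02 m/s and distance between dish and carrier below 0.012 m); the robot touches nothing.
It fails at once if the carrier is lifted by more than 8 mm or tipped (z of carrier in the frame of dish_port above 0.012 m or angle between carrier's own z axis and vertical above 0.2 rad).
It fails at once if the dish leaves its ring in the carrier (distance between dish and carrier above 0.012 m).
It fails at once if the flap presses on the dish (over 3 N) (contact force between flap and dish above 3 N).
It fails at once if other glassware is moved by more than 20 mm or tipped (distance of any of spare_dish, dark_bottle, cylinder, beaker from where it was at the start of the episode above 0.02 m or angle between any of spare_dish, dark_bottle, cylinder, beaker's own z axis and vertical above 0.3 rad).
It also fails if it takes over 43 s, if anything falls off the work surface, if the arm or the gripper's body presses on something with over 40 N, if the wrist force passes 120 N, or if a joint passes its speed limit or range.

ROBOT

A 7-joint arm with a two-finger parallel gripper is mounted at the origin on the work surface; the furniture and walls round the work are solid. World frame = base frame: x ahead of the robot, y to its left, z up, the work surface at z = 0. Lengths are in mm, angles in rad, forces in N, time in s.
With the tool pointing down it reaches from about 400 to 850 mm from the base axis. Payload 10.4 kg.
Tool frame: the origin (TCP) lies midway between the tips of the shut fingers; the grasp point (between the pads) lies 19 mm behind it; z points along the fingers, y is the line along which they close (so a half turn about z gives the same grasp; the last joint's range is limited). The gripper opens to 87 mm and grips with 3 to 60 N. Pads are 19 mm wide; open, the fingers measure 117 mm over their backs; the gripper's body (75 mm by 190 mm) begins 51 mm behind the grasp point.
Start: joints at [1.301, 0.332, -0.065, 1.46, 0.022, 1.35, -0.088], TCP at [152.711, -606.081, 201.776] pointing down, gripper open.
Joint ranges: [-2.6, 2.6], [-0.5, 2.12], [-1.47, 1.34], [0.16, 2.42], [-1.27, 4.41], [0.06, 2.06], [-2.6, 2.6]. Speed limits (rad/s): [2.22, 2.22, 2.79, 2.79, 3.14, 3.14, 3.14].

INTERFACE

Orientations are given as a unit quaternion [x, y, z, w].
In Python, from cell import robot gives the robot as it stands.
- The arm moves only by the tool send_rows, never from a script. Its arguments are lists of equal length, an entry for each row: "dp": the shift along the tool's x, y, z in mm, a list of three; "twist": the turn about the tool's z in rad. In form: {"dp": [[dx, dy, dz], ...], "twist": [twist, ...]}. A call has 1 to 8 rows; each row shifts and turns the commanded pose from where the row before left it, along the tool's axes as they then stand; what a row does not reach is not made up. A row lasts 1/10 s, in which the tool goes at most 50 mm and 8.59 degrees, less where a joint would pass 70% of its speed; a pose out of reach is approached as far as the arm can. A call is refused whole if a number of a shift passes 50 or a number of a turn 0.15, either way. A call with a gripper value outside its range is refused whole. "gripper" is the opening, from 0 (shut) to 1 (fully open), set as the call begins (left out, the last holds). The fingers move at their own pace and stop on an object; "squeeze" is the grip in N (left out, the last holds). Time passes only in rows, so rows that do not move let the fingers close. It gives the time, the measured TCP pose, the force, the opening and the grip force at its end, in the units of the state.
- robot.get_state(): the state, without advancing time (a new reading comes with each control period).
- robot.capture(name): name is "scene" or "top"; returns a dict with "color" (400x640x3 uint8, red, green, blue), "depth" (400x640 float32, mm along the optical axis (not along the pixel's ray), 0 where there is no reading), "mtx" (3x3 intrinsics, pixels), "extrinsics" (4x4, takes a point from world to camera coordinates). Camera axes: x right, y up, looking along -z (the intrinsics and any distortion apply to the point x, -y, -z); pixel columns grow to the right and rows downward; lengths in mm; the calibration is good to about 2 mm. A picture is of the moment at which its call begins.
- robot.hand_in(): hands the job in; it is judged then, once.
The state is a dict: "t": time; "qpos": joint angles; "qvel": joint speeds; "joint_efforts": joint torques, N m; "eef_pos": TCP position; "eef_rot": TCP orientation; "wrist_force": force on the tool from outside, world axes, zero at the start; "ft_torque": the same for the moment, N m; "finger_gap": opening from 0.0 (shut) to 1.0 (fully open); "gripper_force": force on a finger pad.
Only numpy, scipy, OpenCV 4.12 (cv2) and the standard library are available. Lean on these libraries where they do the work, as an engineer would, in place of code of your own. Each camera call takes 0.05 s, during which the arm holds its last target. There are 200 camera calls.

## Working session

There is one attempt and no reset: what is moved stays moved. The work goes in short steps, Python scripts to look and compute and a tool call to move; the robot and the scene stay as the last step left them, time stands still between calls to the robot, and variables do not carry over. Pictures are saved under pics/ and viewed, at most 13 in all, crops included, and the job is handed in when it is done.

Besides the shell and the picture viewer there is one more tool, called in YAML: its name, and indented under it one key for each argument. send_rows: Moves the arm, as the interface text tells. Its arguments: {"type":"object","properties":{"dp":{"type":"array"},"twist":{"type":"array"},"gripper":{"type":"number"},"squeeze":{"type":"number"}},"required":["dp","twist"]}

```bash
mkdir -p pics; ls; cat > h.py <<'E'
import numpy as np, cv2
from cell import robot
def cap(n):
    c=robot.capture(n); np.savez(f'pics/{n}.npz',**c); return c
def px2w(c,u,v,d=None,z=None):
    K=np.array(c['mtx']);E=np.array(c['extrinsics']);R,t=E[:3,:3],E[:3,3]
    r=np.array([(u-K[0,2])/K[0,0],-(v-K[1,2])/K[1,1],-1.0])
    o=-R.T@t; w=R.T@r
    if z is not None: return o+w*(z-o[2])/w[2]
    if d is None: d=float(np.median(c['depth'][int(v)-1:int(v)+2,int(u)-1:int(u)+2]))
    return o+w*d
E
python3 - <<'E'
from h import *
for n in('scene','top'):
    c=cap(n); cv2.imwrite(f'pics/{n}0.png',cv2.cvtColor(c['color'],cv2.COLOR_RGB2BGR)); print(c['mtx'],c['extrinsics'])
print(robot.get_state())
E
```

```text
pics
[[399.11793115   0.         326.20741914]
 [  0.         399.11793115 197.40184209]
 [  0.           0.           1.        ]] [[-6.96915943e-01 -7.16804478e-01  2.23496764e-02  2.64183294e+02]
 [ 3.88946599e-01 -3.51604638e-01  8.51524939e-01 -2.37596657e+02]
 [-6.02518639e-01  6.02134136e-01  5.23837542e-01 -8.25217868e+02]
 [ 0.00000000e+00  0.00000000e+00  0.00000000e+00  1.00000000e+00]]
[[369.11530558   0.         314.64050526]
 [  0.         369.11530558 194.9365101 ]
 [  0.           0.           1.        ]] [[ 2.89592529e-02 -9.99566146e-01 -5.37411789e-03 -3.99486097e+01]
 [ 9.94706929e-01  2.82873742e-02  9.87823369e-02 -4.25325952e+02]
 [-9.85874601e-02 -8.20633498e-03  9.95094553e-01 -1.21773780e+03]
 [ 0.00000000e+00  0.00000000e+00  0.00000000e+00  1.00000000e+00]]
{'t': 0.1, 'qpos': array([ 1.3014236 ,  0.33277602, -0.06469221,  1.46084641,  0.02158184,
        1.34991032, -0.08850849]), 'qvel': array([-8.42041802e-04, -1.15831500e-03, -6.34093664e-05, -2.71088670e-04,
        7.39580867e-04, -2.14159349e-03, -1.08382773e-03]), 'joint_efforts': array([ 1.52258013e-03, -6.24548435e+01,  2.44270416e-02, -3.90717030e+01,
       -6.15483709e-02,  3.65478289e-02,  1.47969308e-05]), 'eef_pos': array([ 152.57875247, -605.70680327,  201.05910617]), 'eef_rot': array([ 9.92397415e-01,  1.23073077e-01, -9.74479957e-05, -6.15126994e-04]), 'wrist_force': array([-0.50665419,  0.6778303 ,  0.26995397]), 'ft_torque': array([-0.03190654,  0.02639803,  0.04292603]), 'gripper_force': 0.0, 'finger_gap': 0.9997998038517432}
```

View pics/scene0.png

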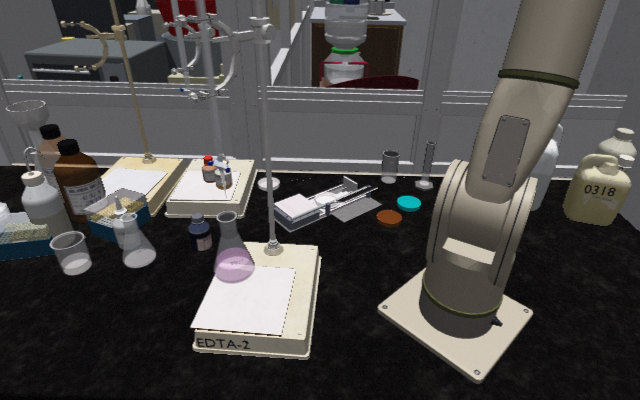

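View pics/top0.png

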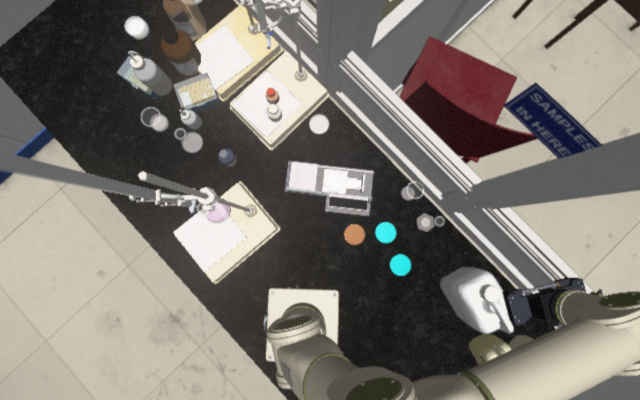

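Top view: the port is at (286–374, 160–215). Its bay is at the left (~(302,178)), the white carrier at ~(345,182), and the treadle frame at (348,206), on the robot's side. I'll enlarge that area.

```bash
python3 - <<'E'
from h import *
c=np.load('pics/top.npz')
im=cv2.cvtColor(c['color'],cv2.COLOR_RGB2BGR)[150:225,280:380]
cv2.imwrite('pics/topc.png',cv2.resize(im,None,fx=8,fy=8,interpolation=cv2.INTER_CUBIC))
c=np.load('pics/scene.npz')
im=cv2.cvtColor(c['color'],cv2.COLOR_RGB2BGR)[165:240,265:390]
cv2.imwrite('pics/scc.png',cv2.resize(im,None,fx=6.4,fy=6.4,interpolation=cv2.INTER_CUBIC))
E
```

```text
(no output)
```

View pics/topc.png

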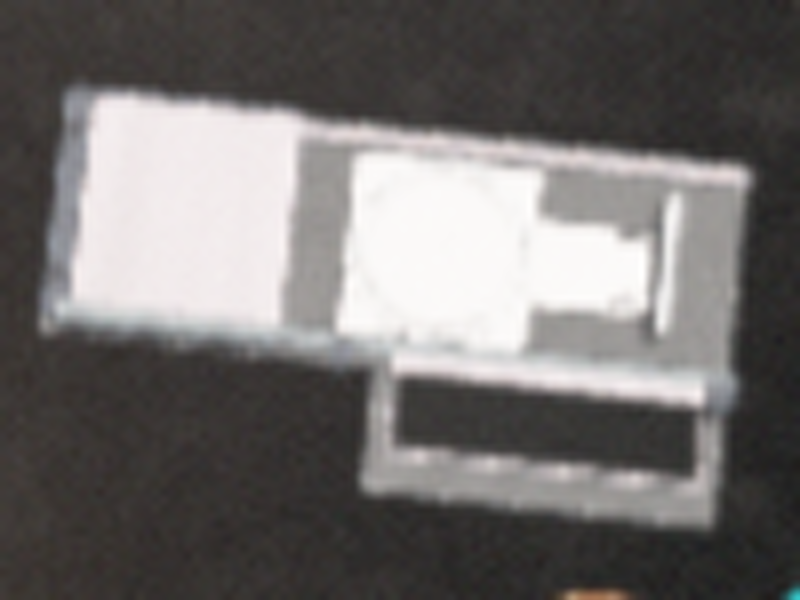

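View pics/scc.png

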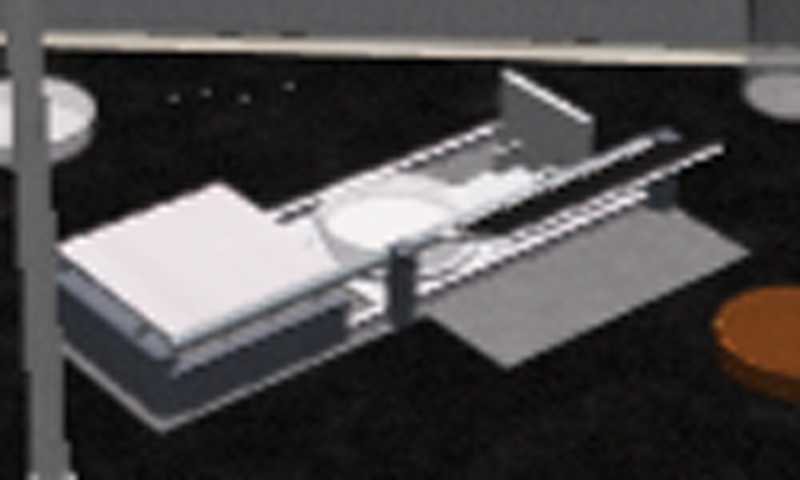

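The top crop shows the bay cover at (70–300, 90–330), the carrier plate at (335–545, 150–350) and the push bar at (662–680, 190–335). The black treadle lies between the shaft line and the grey apron edge, around (395–700, 380–470). The dish lies in the carrier's ring. The brown and turquoise discs outside the port are decoys, and the white spare dish is beyond the port.

```bash
python3 - <<'E'
from h import *
c=np.load('pics/top.npz')
def P(x,y,z): 
    return px2w(c,280+(x-3.5)/8,150+(y-3.5)/8,z=z)
pts={'cov_nf':(298,115,42),'cov_pf':(282,325,42),'railend_n':(750,172,12),'railend_p':(735,385,12),'rail_n0':(305,128,12),
'bar_n':(682,192,52),'bar_p':(664,335,52),'barback_n':(686,194,52),'barback_p':(670,335,52),'pl_fn':(352,152,8),'pl_bn':(545,170,8),'pl_bp':(525,350,8),'pl_fp':(335,333,8),
'apr_l':(362,492,2),'apr_r':(715,525,2),'back_n':(68,92,28),'back_p':(42,330,28)}
W={k:P(*v) for k,v in pts.items()}
for k,v in W.items(): print(k,v.round(1))
def ang(a,b): d=W[b]-W[a]; return np.degrees(np.arctan2(d[1],d[0])).round(2)
print(ang('railend_n','rail_n0'),ang('apr_r','apr_l'),ang('cov_pf','cov_nf')+90,ang('bar_p','bar_n')+90,ang('pl_bp','pl_fp'),ang('railend_p','railend_n')+90)
# depth samples
for k,(x,y) in dict(cover=(190,215),treadle=(550,420),apron=(550,490),floor=(320,230),dish=(440,250),bench=(600,60),bench2=(200,500),bartop=(672,265),shaft=(560,370)).items():
    print(k,px2w(c,round(280+(x-3.5)/8),round(150+(y-3.5)/8)).round(1))
E
```

```text
cov_nf [528.  -32.1  42. ]
cov_pf [440. -28.  42.]
railend_n [ 514.4 -224.6   12. ]
railend_p [ 423.3 -219.5   12. ]
rail_n0 [528.  -35.1  12. ]
bar_n [ 498.5 -190.8   52. ]
bar_p [ 439.2 -184.4   52. ]
barback_n [ 497.7 -192.5   52. ]
barback_p [ 439.2 -186.8   52. ]
pl_fn [518.9 -55.5   8. ]
pl_bn [ 513.5 -137.9    8. ]
pl_bp [ 436.1 -131.     8. ]
pl_fp [441.  -50.3   8. ]
apr_l [374.2 -63.7   2. ]
apr_r [ 364.5 -213.4    2. ]
back_n [537.7  65.   28. ]
back_p [436.6  72.3  28. ]
85.88 86.3 87.33 83.81 86.48 86.79
cover [486.1  12.5  42.6]
treadle [ 403.  -137.3   54.4]
apron [ 376.5 -142.     4.8]
floor [486.4 -44.2   5.8]
dish [475.  -94.8  23.9]
bench [ 563.3 -162.6    1.6]
bench2 [ 3.692e+02  3.500e+00 -3.000e-01]
bartop [ 473.4 -194.5    5.8]
shaft [ 424.1 -144.6   41. ]
```

```bash
python3 - <<'E'
from h import *
c=np.load('pics/top.npz')
K=c['mtx'];E=c['extrinsics'];d=c['depth']
v,u=np.mgrid[:400,:640]
r=np.stack([(u-K[0,2])/K[0,0],-(v-K[1,2])/K[1,1],-np.ones(u.shape)],-1)*d[...,None]
W=(r-E[:3,3])@E[:3,:3]; np.save('pics/W.npy',W)
for n,(a,b,e,f) in dict(beaker=(400,180,425,200),cyl=(415,212,446,232),carboy=(440,262,512,335),bottle=(215,145,238,168),rod=(195,180,262,220),pump=(478,280,512,310)).items():
    w=W[b:f,a:e].reshape(-1,3); w=w[(d[b:f,a:e].ravel()>0)&(w[:,2]>12)]
    print(n,len(w),w.min(0).round(),np.median(w,0).round(),w.max(0).round())
# max heights on a coarse grid
g={}
m=(d>0)&(W[...,0]>0)&(W[...,0]<700)&(W[...,1]>-750)&(W[...,1]<200)
H=np.zeros((14,19),int)
for x,y,z in W[m]: i,j=int(x//50),int((y+750)//50); H[i,j]=max(H[i,j],z)
print('cols y from -750 step 50'); print(H)
yaw=np.radians(86.4);o=np.array([481.5,-26.7])
ex=np.array([np.cos(yaw),np.sin(yaw)]);ey=np.array([-ex[1],ex[0]])
for n,(x,y) in dict(start=(-174,35.5),end=(-60.5,35.5)).items(): print(n,(o+x*ex+y*ey).round(1))
# treadle/shaft profile from depth in port frame
q=np.stack([(W[...,:2]-o)@ex,(W[...,:2]-o)@ey,W[...,2]],-1)
s=(q[...,0]>-150)&(q[...,0]<-80)&(abs(q[...,1])<125)&(d>0)
for y in range(-60,124,4):
    t=s&(q[...,1]>=y)&(q[...,1]<y+4)
    if t.any(): print(y,q[t][:,2].mean().round(1),end=' | ')
print()
s=(abs(q[...,1])<25)&(q[...,0]>-210)&(q[...,0]<110)&(d>0)
for y in range(-210,112,5):
    t=s&(q[...,0]>=y)&(q[...,0]<y+5)
    if t.any(): print(y,np.median(q[t][:,2]).round(1),end=' | ')
E
```

```text
beaker 293 [ 417. -394.   12.] [ 449. -351.   64.] [ 488. -315.  105.]
cyl 185 [ 330. -419.   12.] [ 347. -394.  109.] [ 373. -386.  156.]
carboy 3476 [ -10. -682.   12.] [ 135. -496.  201.] [ 225. -441.  338.]
bottle 236 [521. 245.  12.] [539. 262.  66.] [570. 295.  98.]
rod 1889 [333. 145.  12.] [366. 209.  63.] [460. 361. 612.]
pump 888 [ 104. -565.  193.] [ 151. -506.  255.] [ 184. -478.  338.]
cols y from -750 step 50
[[  8   7   4  87 203 181   9   8   9   7   8   7 464 660 567 440 325  17
    7]
 [  0   0   0 630 645 660 673 683 693 702 706 728 724 689 473 335 324  16
    8]
 [ 41   5   6 636 649 660 669 670 666   6   6   7  17  17  17  18  20  15
    8]
 [272 338 504 632 636 633 196   7  23  19   7   7   7  10   7   6   6   6
    8]
 [274 338 594 607 194   7   8   6  22  22   7  10   9   7   7   8   6   8
   50]
 [  0 273 285 284   8   8   8   6   9  21  23  22  21   6   8   7   7  50
   57]
 [  0   0 272 284 285   7 154 153   9  22  23  23  20   9   7   7  45  53
  529]
 [  0   0   0 271 283 768 156 153   7   9   8  64  64  62   6   7   7  49
  799]
 [  0   0   0   0   0 783
[... 937 characters left out ...]
116 0.4 | 120 0.9 | 
-210 -0.2 | -205 0.8 | -200 -0.1 | -195 4.5 | -190 5.4 | -185 5.6 | -180 4.9 | -175 4.5 | -170 5.6 | -165 52.6 | -160 46.4 | -155 9.1 | -150 8.8 | -145 9.7 | -140 7.9 | -135 8.6 | -130 6.5 | -125 8.2 | -120 7.8 | -115 7.4 | -110 8.0 | -105 10.6 | -100 22.1 | -95 24.7 | -90 24.5 | -85 23.0 | -80 22.7 | -75 23.9 | -70 23.1 | -65 23.6 | -60 23.5 | -55 23.9 | -50 24.4 | -45 23.1 | -40 21.6 | -35 12.4 | -30 8.8 | -25 4.9 | -20 5.2 | -15 4.9 | -10 4.0 | -5 38.6 | 0 40.6 | 5 41.1 | 10 39.5 | 15 39.5 | 20 39.7 | 25 40.5 | 30 40.3 | 35 41.3 | 40 39.7 | 45 40.3 | 50 39.4 | 55 40.3 | 60 41.1 | 65 39.9 | 70 40.3 | 75 39.8 | 80 39.9 | 85 37.0 | 90 38.6 | 95 34.0 | 100 1.1 | 105 1.0 |
```

```bash
python3 - <<'E'
from h import *
c=np.load('pics/scene.npz')
K=c['mtx'];E=c['extrinsics'];d=c['depth']
v,u=np.mgrid[:400,:640]
r=np.stack([(u-K[0,2])/K[0,0],-(v-K[1,2])/K[1,1],-np.ones(u.shape)],-1)*d[...,None]
W=(r-E[:3,3])@E[:3,:3]
for p in [(552,140),(548,170),(545,200),(555,150),(556,128),(600,145),(600,185),(625,135),(570,185),(500,85),(620,95),(450,85),(430,130),(640-5,100),(620,170),(430,60),(430,20)]:
    print(p,W[p[1],p[0]].round())
Wt=np.load('pics/W.npy'); A=np.concatenate([W[d>0],Wt.reshape(-1,3)])
A=A[(A[:,0]>50)&(A[:,1]<-200)&(A[:,1]>-800)&(A[:,0]<700)]
s=(A[:,0]-A[:,1])/2**.5
for z in range(0,800,50):
    t=A[(A[:,2]>=z)&(A[:,2]<z+50)]; st=(t[:,0]-t[:,1])/2**.5
    print(z,np.histogram(st,bins=range(440,800,30))[0])
E
```

```text
(552, 140) [  65. -543.  208.]
(548, 170) [  40. -502.  140.]
(545, 200) [  45. -607.   -1.]
(555, 150) [  43. -514.  195.]
(556, 128) [-62. -31. 415.]
(600, 145) [ -20. -698.  176.]
(600, 185) [ -77. -556.  123.]
(625, 135) [ -66. -698.  221.]
(570, 185) [  -7. -588.   81.]
(500, 85) [ 30. -20. 460.]
(620, 95) [   9. -877.  278.]
(450, 85) [ 1618. -2821.  -399.]
(430, 130) [ 393. -466.  157.]
(635, 100) [ -37. -840.  282.]
(620, 170) [ -96. -638.  146.]
(430, 60) [ 419. -445.  370.]
(430, 20) [ 1796. -2604.   155.]
0 [ 779  879 1152 1157 1266 3205 1501    0    0    0    0]
50 [  34   33  183  284  172  259 3036    0    0    0    5]
100 [  50   48  188   81   16  355 3481    0    0    0   82]
150 [ 107   95  107   16    0  446 2620    0    0    0  180]
200 [ 282  156   55    0   10 4562   62    0    0    0  366]
250 [ 372   97    2    0   15 3289 2451  890    0    0  479]
300 [299 395 134  78  86 913 132   7   0   0   0]
350 [  0 323 245  56   8 752  70  13   0   0   0]
400 [  0  85 229 134  21 857  65  13   0   0   0]
450 [  0  27 233 184  75 965  71  15   0   0   0]
500 [  0   5  45  98  34 821  59  20   0   0   0]
550 [ 53 187 234 226 161 645  36  16   0   0   0]
600 [1260  995  544  166    2  790  876    0    0    0    0]
650 [   0    0    0    0    0 1022 1758    9    0    0    0]
700 [   0    0    0    0    0 1268  928   52    0    0    0]
750 [  0   0   0   0   0 773  75  10   0   0   0]
```

send_rows:
  dp:
    - [0,0,-45]
    - [0,0,-45]
    - [0,0,-45]
    - [25,-35,0]
    - [30,-35,0]
    - [30,-35,0]
    - [30,-35,0]
    - [30,-35,0]
  twist: [0,0,0,0,0,0,0,0]
  gripper: 0.64

```text
t: 0.9
eef_pos: [251.0, -399.0, 336.4]
eef_rot: [0.992, 0.123, -0.0, -0.0]
wrist_force: [0.4, 0.0, 0.2]
finger_gap: 0.641
gripper_force: 0.0
```

send_rows:
  dp:
    - [0,0,0]
    - [0,0,0]
    - [0,0,0]
    - [0,0,0]
    - [0,0,0]
    - [0,0,0]
    - [0,0,0]
    - [0,0,0]
  twist: [-0.14,-0.14,-0.14,-0.14,-0.14,-0.14,-0.14,-0.14]

```text
t: 1.7
eef_pos: [250.4, -400.8, 336.4]
eef_rot: [0.774, 0.634, 0.0, -0.0]
wrist_force: [0.6, 0.6, -0.5]
finger_gap: 0.645
gripper_force: 0.0
```

```bash
cat >> h.py <<'E'
from scipy.spatial.transform import Rotation as Rot
YAW=np.radians(86.4);O=np.array([481.5,-26.7,0])
RP=Rot.from_euler('z',YAW).as_matrix()
def rep():
    s=robot.get_state();R=Rot.from_quat(s['eef_rot']).as_matrix()
    p=RP.T@(s['eef_pos']-O)
    print('t',round(s['t'],2),'port pos',p.round(1),'toolx yaw err',round(np.arctan2(R[1,0],R[0,0])-YAW,4),'tilt',R[:,2].round(3),'F(port)',(RP.T@s['wrist_force']).round(1),'gap',s['finger_gap'],'q',s['qpos'].round(2))
    return s,R,p
def go(x,y,z):
    s,R,p=rep(); print('tool dp',(R.T@(RP@(np.array([x,y,z])-p))).round(1))
E
python3 -c "
from h import *
go(-178,35.5,110)"
```

```text
t 1.7 port pos [-387.9  207.1  336.4] toolx yaw err -0.1354 tilt [-0.     0.001 -1.   ] F(port) [ 0.6 -0.6 -0.5] gap 0.6451544789928074 q [ 1.11 -0.03 -0.19  1.6  -0.01  1.58  0.72]
tool dp [231.  141.8 226.5]
```

send_rows:
  dp:
    - [0,0,0]
    - [35,28,0]
    - [35,29,0]
    - [35,29,0]
    - [35,29,0]
    - [35,28,0]
    - [35,28,0]
    - [0,0,0]
  twist: [-0.135,0,0,0,0,0,0,0]

```text
t: 2.5
eef_pos: [438.8, -197.4, 336.5]
eef_rot: [0.728, 0.686, 0.001, -0.0]
wrist_force: [-1.1, -1.2, -0.6]
finger_gap: 0.642
gripper_force: 0.0
```

send_rows:
  dp:
    - [0,0,45]
    - [0,0,45]
    - [0,0,45]
    - [0,0,45]
    - [0,0,45]
    - [0,0,0]
  twist: [0,0,0,0,0,0]

```text
t: 3.1
eef_pos: [431.7, -201.9, 106.7]
eef_rot: [0.731, 0.682, -0.002, -0.005]
wrist_force: [-1.2, 0.4, 0.6]
finger_gap: 0.642
gripper_force: 0.0
```

```bash
python3 -c "
from h import *
go(-175,35.5,60)
for n in('top','scene'):
    c=cap(n); a=(150,225,280,380) if n=='top' else (130,240,255,400)
    im=cv2.cvtColor(c['color'],cv2.COLOR_RGB2BGR)[a[0]:a[1],a[2]:a[3]]
    cv2.imwrite(f'pics/{n}1.png',cv2.resize(im,None,fx=5.4,fy=5.4,interpolation=cv2.INTER_CUBIC))
"
```

```text
t 3.1 port pos [-178.    38.7  106.7] toolx yaw err -0.0062 tilt [-0.009  0.005 -1.   ] F(port) [0.3 1.2 0.6] gap 0.6423725428615942 q [ 0.82  0.13 -0.51  1.93  0.07  1.11  0.22]
tool dp [ 2.8  3.6 46.6]
```

View pics/scene1.png

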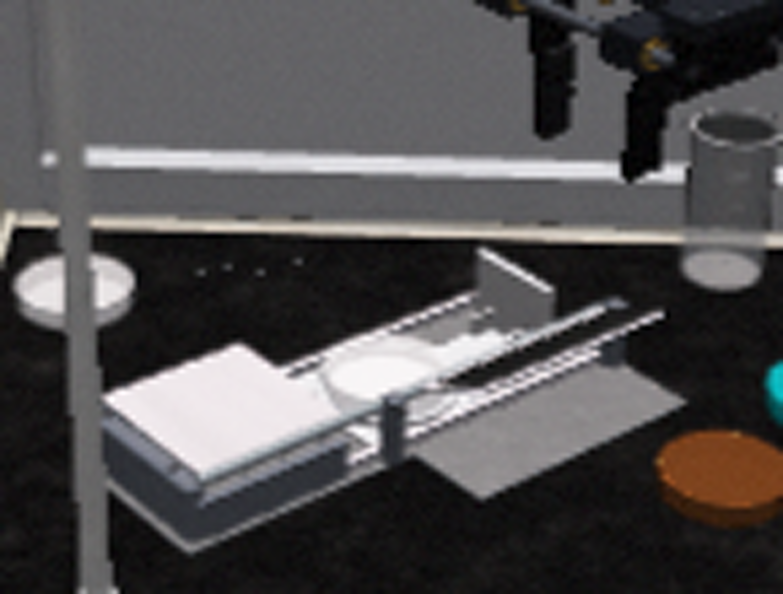

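The fingers hang over the entry as planned, at (552,130) and (640,175) in the crop. The port is undisturbed, so I'll descend.

send_rows:
  dp:
    - [1,3,15]
    - [0,0,15]
    - [0,0,12]
    - [0,0,0]
  twist: [-0.006,0,0,0]

```text
t: 3.6
eef_pos: [438.9, -202.7, 70.2]
eef_rot: [0.729, 0.684, -0.0, 0.0]
wrist_force: [-0.4, 0.9, -0.1]
finger_gap: 0.642
gripper_force: 0.0
```

```bash
python3 -c "
from h import *
go(-177,36,34)
"
```

```text
t 3.6 port pos [-178.4   31.5   70.2] toolx yaw err -0.0004 tilt [ 0. -0. -1.] F(port) [ 0.9  0.4 -0.1] gap 0.6421666621575753 q [ 0.81  0.18 -0.51  1.96  0.1   1.02  0.19]
tool dp [ 1.4 -4.5 36.2]
```

send_rows:
  dp:
    - [1,-4.5,5]
    - [0,0,8]
    - [0,0,6]
    - [0,0,6]
    - [0,0,5]
    - [0,0,3]
    - [0,0,0]
    - [0,0,0]
  twist: [0,0,0,0,0,0,0,0]

```text
t: 4.4
eef_pos: [434.4, -201.2, 36.8]
eef_rot: [0.729, 0.685, 0.0, 0.0]
wrist_force: [-0.3, 0.6, 0.7]
finger_gap: 0.643
gripper_force: 0.0
```

```bash
python3 -c "
from h import *
go(-60,36,34)
for n in('scene',):
    c=cap(n); a=(130,240,255,400)
    im=cv2.cvtColor(c['color'],cv2.COLOR_RGB2BGR)[a[0]:a[1],a[2]:a[3]]
    cv2.imwrite(f'pics/{n}2.png',cv2.resize(im,None,fx=5.4,fy=5.4,interpolation=cv2.INTER_CUBIC))
"
```

```text
t 4.4 port pos [-177.1   36.1   36.8] toolx yaw err -0.0001 tilt [ 0. -0. -1.] F(port) [0.6 0.4 0.7] gap 0.6430252609022342 q [ 0.8   0.22 -0.5   2.    0.13  0.95  0.17]
tool dp [117.1   0.    2.8]
```

View pics/scene2.png

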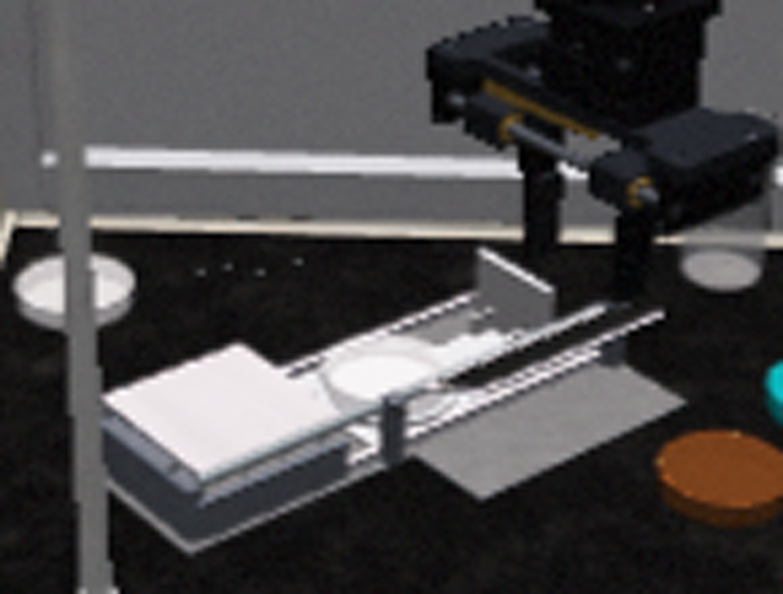

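```bash
python3 -c "
from h import *
for n,a in (('scene',(255,130)),):
    c=np.load('pics/scene.npz');K=c['mtx'];E=c['extrinsics']
    for nm,p in dict(A=(-177,71.5,36.8),Af=(-167.5,71.5,36.8),Ar=(-186.5,71.5,36.8),B=(-177,.6,36.8),trO=(-182,92,57),trI=(-182,50,40),trO2=(-52,92,57),shaft=(-188,46,42),tmid=(-117,73.6,52),post=(-183,57,44),barn=(-163,-30,52),barp=(-163,30,52)).items():
        q=E[:3,:3]@(RP@np.array(p,float)+O)+E[:3,3]
        u=K[0,0]*q[0]/-q[2]+K[0,2]; v=K[1,1]*-q[1]/-q[2]+K[1,2]
        print(nm,round((u-a[0])*5.4),round((v-a[1])*5.4), 'depth',round(-q[2]),'meas',c['depth'][int(round(v)),int(round(u))].round())
"; python3 -c "
import cv2
im=cv2.imread('pics/scene2.png')[200:400,430:710];cv2.imwrite('pics/s2z.png',cv2.resize(im,None,fx=2.8,fy=2.8))"
```

```text
A 624 329 depth 1166 meas 1130.0
Af 612 335 depth 1161 meas 1124.0
Ar 636 324 depth 1171 meas 1132.0
B 533 279 depth 1211 meas 1179.0
trO 661 309 depth 1145 meas 1263.0
trI 602 306 depth 1181 meas 1180.0
trO2 482 390 depth 1072 meas 1071.0
shaft 605 296 depth 1186 meas 1272.0
tmid 549 342 depth 1123 meas 1126.0
post 613 304 depth 1175 meas 1147.0
barn 479 242 depth 1215 meas 1329.0
barp 553 283 depth 1177 meas 1289.0
```

View pics/s2z.png

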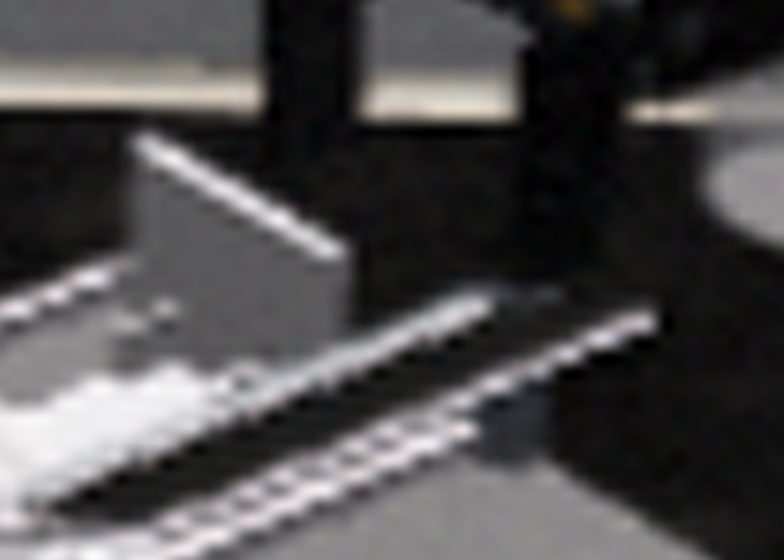

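```bash
python3 -c "
from h import *
for n in ('scene','top'):
    c=cap(n);K=c['mtx'];E=c['extrinsics'];d=c['depth']
    v,u=np.mgrid[:400,:640]
    r=np.stack([(u-K[0,2])/K[0,0],-(v-K[1,2])/K[1,1],-np.ones(u.shape)],-1)*d[...,None]
    W=(r-E[:3,3])@E[:3,:3]; q=(W-O)@RP
    print(n)
    for z0 in range(36,110,6):
      for nm,ylo,yhi in(('B',-30,35),('A',40,100)):
        m=(q[...,2]>z0)&(q[...,2]<z0+6)&(q[...,0]>-215)&(q[...,0]<-164)&(q[...,1]>ylo)&(q[...,1]<yhi)&(d>0)
        if m.sum()>2: print(z0,nm,m.sum(),np.percentile(q[m],[5,95],axis=0).round(0).tolist())
rep()
"

```

```text
scene
36 A 10 [[-185.0, 47.0, 39.0], [-167.0, 52.0, 41.0]]
42 A 6 [[-191.0, 58.0, 42.0], [-167.0, 66.0, 47.0]]
48 A 7 [[-177.0, 68.0, 49.0], [-167.0, 79.0, 53.0]]
54 B 5 [[-187.0, 4.0, 56.0], [-166.0, 8.0, 59.0]]
54 A 17 [[-183.0, 72.0, 54.0], [-167.0, 95.0, 60.0]]
60 B 15 [[-182.0, 3.0, 61.0], [-166.0, 12.0, 65.0]]
60 A 12 [[-187.0, 67.0, 61.0], [-166.0, 75.0, 65.0]]
66 B 12 [[-183.0, 1.0, 66.0], [-166.0, 11.0, 72.0]]
66 A 12 [[-183.0, 67.0, 67.0], [-167.0, 76.0, 71.0]]
72 B 12 [[-185.0, 1.0, 73.0], [-166.0, 10.0, 77.0]]
72 A 13 [[-185.0, 65.0, 72.0], [-165.0, 74.0, 77.0]]
78 B 13 [[-182.0, 1.0, 78.0], [-165.0, 10.0, 83.0]]
78 A 13 [[-184.0, 69.0, 78.0], [-166.0, 77.0, 84.0]]
84 B 11 [[-182.0, 2.0, 84.0], [-166.0, 11.0, 89.0]]
84 A 10 [[-184.0, 69.0, 85.0], [-165.0, 77.0, 89.0]]
90 B 14 [[-184.0, 1.0, 91.0], [-165.0, 10.0, 95.0]]
90 A 15 [[-187.0, 70.0, 91.0], [-165.0, 79.0, 96.0]]
96 B 15 [[-184.0, 0.0, 96.0], [-165.0, 11.0, 102.0]]
96 A 10 [[-179.0, 68.0, 97.0], [-166.0, 78.0, 100.0]]
102 B 19 [[-186.0, 1.0, 102.0], [-166.0, 10.0, 107.0]]
102 A 14 [[-180.0, 68.0, 102.0], [-166.0, 80.0, 107.0]]
108 B 12 [[-182.0, -3.0, 108.0], [-166.0, 5.0, 113.0]]
108 A 11 [[-177.0, 71.0, 109.0], [-166.0, 83.0, 113.0]]
top
t 4.55 port pos [-177.2   36.    37. ] toolx yaw err -0.0001 tilt [ 0. -0. -1.] F(port) [-0.3  0.2  0.8] gap 0.638392700285185 q [ 0.8   0.22 -0.5   2.    0.13  0.95  0.17]
```

The treadle is still closed and there's no force, so the open fingertips sit higher than the TCP. I'll step down until the treadle is felt.

send_rows:
  dp:
    - [0,0,2]
    - [0,0,2]
    - [0,0,2]
    - [0,0,0]
  twist: [0,0,0,0]

```text
t: 4.95
eef_pos: [434.2, -201.2, 30.7]
eef_rot: [0.729, 0.684, -0.0, -0.0]
wrist_force: [-0.5, 1.0, 3.8]
finger_gap: 0.64
gripper_force: 1.9
```

send_rows:
  dp:
    - [0,0,2]
    - [0,0,2]
    - [0,0,0]
  twist: [0,0,0]

```text
t: 5.25
eef_pos: [434.0, -201.3, 26.8]
eef_rot: [0.729, 0.684, -0.0, -0.0]
wrist_force: [-2.3, 0.7, 5.6]
finger_gap: 0.642
gripper_force: 2.3
```

```bash
cat >> h.py <<'E'
def flap():
    c=cap('scene');K=c['mtx'];E=c['extrinsics'];d=c['depth']
    v,u=np.mgrid[:400,:640]
    r=np.stack([(u-K[0,2])/K[0,0],-(v-K[1,2])/K[1,1],-np.ones(u.shape)],-1)*d[...,None]
    q=((r-E[:3,3])@E[:3,:3]-O)@RP; ok=d>0
    m=ok&(q[...,0]>5)&(q[...,0]<78)&(q[...,1]>-60)&(q[...,1]<38)&(q[...,2]>30)
    p=np.polyfit(q[m][:,1],q[m][:,2],1); print('cover n',m.sum(),'slope rad',np.arctan(-p[0]).round(3),'zmax',q[m][:,2].max().round(1))
    m=ok&(q[...,0]>-150)&(q[...,0]<-60)&(q[...,1]>56)&(q[...,1]<94)&(q[...,2]>16)&(q[...,2]<62)
    p=np.polyfit(q[m][:,1],q[m][:,2],1); print('treadle n',m.sum(),'slope',np.arctan(p[0]).round(3))
    m=ok&(q[...,0]>-175)&(q[...,0]<-30)&(abs(q[...,1])<25)&(q[...,2]>44)&(q[...,2]<54)
    print('bar n',m.sum(),'x',np.percentile(q[m][:,0],[10,50,90]).round(1))
    return c
E
python3 -c "
from h import *
rep();flap()"
```

```text
t 5.25 port pos [-177.2   36.4   26.8] toolx yaw err -0.0003 tilt [-0.001 -0.    -1.   ] F(port) [0.6 2.3 5.6] gap 0.6421997618875924 q [ 0.8   0.24 -0.5   2.01  0.14  0.93  0.16]
cover n 524 slope rad 0.138 zmax 53.4
treadle n 168 slope 0.229
bar n 41 x [-166.8 -158.  -155.7]
```

send_rows:
  dp:
    - [0,0,2]
    - [0,0,2]
    - [0,0,2]
    - [0,0,2]
    - [0,0,1]
    - [0,0,0]
  twist: [0,0,0,0,0,0]

```text
t: 5.9
eef_pos: [433.0, -201.2, 17.5]
eef_rot: [0.729, 0.684, -0.001, -0.001]
wrist_force: [-4.9, 0.6, 7.4]
finger_gap: 0.641
gripper_force: 4.0
```

```bash
python3 -c "
from h import *
rep();flap()"
```

```text
t 5.9 port pos [-177.2   37.4   17.5] toolx yaw err -0.0005 tilt [-0.003  0.    -1.   ] F(port) [0.3 4.9 7.4] gap 0.6412974312302527 q [ 0.79  0.25 -0.5   2.01  0.15  0.92  0.15]
cover n 675 slope rad 0.534 zmax 85.4
treadle n 254 slope -0.135
bar n 46 x [-168.8 -158.8 -155.9]
```

send_rows:
  dp:
    - [0,0,2]
    - [0,0,2]
    - [0,0,0]
  twist: [0,0,0]

```text
t: 6.25
eef_pos: [433.3, -201.3, 13.6]
eef_rot: [0.729, 0.684, -0.001, -0.001]
wrist_force: [-4.9, 0.4, 8.1]
finger_gap: 0.643
gripper_force: 4.2
```

```bash
python3 -c "
from h import *
rep();c=flap()
im=cv2.cvtColor(c['color'],cv2.COLOR_RGB2BGR)[130:240,255:400]
cv2.imwrite('pics/s3.png',cv2.resize(im,None,fx=5.4,fy=5.4,interpolation=cv2.INTER_CUBIC))"
```

```text
t 6.25 port pos [-177.2   37.1   13.6] toolx yaw err -0.0004 tilt [-0.002 -0.    -1.   ] F(port) [0.  4.9 8.1] gap 0.6431770497557051 q [ 0.79  0.26 -0.49  2.01  0.16  0.91  0.15]
cover n 716 slope rad 0.737 zmax 101.5
treadle n 329 slope -0.334
bar n 45 x [-169.1 -158.6 -156.6]
```

View pics/s3.png

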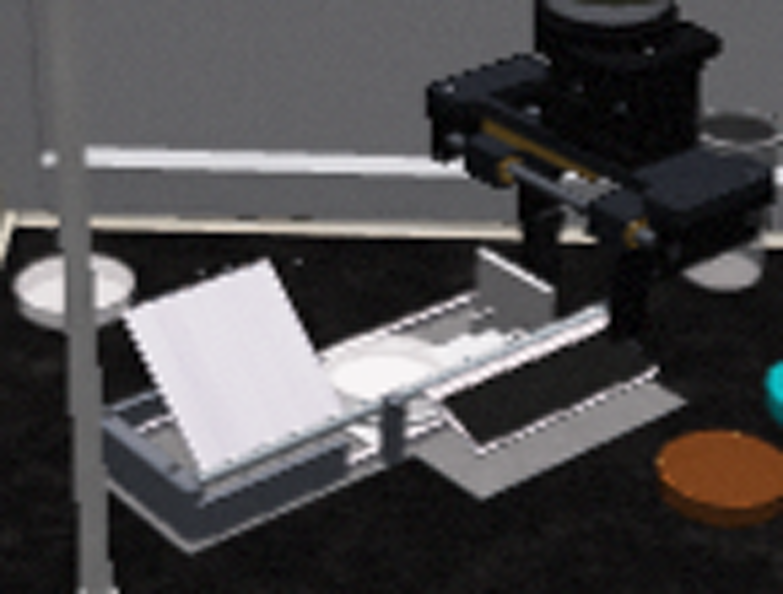

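The flap is open at about 0.73 with the treadle held down, and the carrier is still outside. Now I'll push.

send_rows:
  dp:
    - [2,0,0]
    - [2,0,0]
    - [3,0,0]
    - [4,0,0]
    - [5,0,0]
    - [5,0,0]
    - [5,0,0]
    - [4,0,0]
  twist: [0,0,0,0,0,0,0,0]

```text
t: 7.1
eef_pos: [436.2, -173.5, 14.5]
eef_rot: [0.729, 0.684, -0.001, 0.001]
wrist_force: [-2.3, -7.8, 6.6]
finger_gap: 0.64
gripper_force: 5.0
```

```bash
python3 -c "
from h import *
go(-60,37,13.6);flap()"
```

```text
t 7.1 port pos [-149.3   36.    14.5] toolx yaw err -0.0015 tilt [ 0.001 -0.003 -1.   ] F(port) [-7.9  1.8  6.6] gap 0.6398169043905753 q [ 0.75  0.24 -0.52  2.04  0.15  0.9   0.09]
tool dp [89.3 -1.1  0.6]
cover n 716 slope rad 0.722 zmax 99.2
treadle n 341 slope -0.367
bar n 52 x [-150.2 -133.9 -131.4]
```

send_rows:
  dp:
    - [5,0,0.5]
    - [6,0,0]
    - [6,0,0]
    - [6,0,0]
    - [6,0,0]
    - [6,0,0]
    - [5,0,0]
    - [3,0,0]
  twist: [0,0,0,0,0,0,0,0]

```text
t: 7.95
eef_pos: [439.5, -131.1, 14.3]
eef_rot: [0.73, 0.684, -0.001, 0.002]
wrist_force: [-3.9, -11.0, 10.8]
finger_gap: 0.641
gripper_force: 6.3
```

```bash
python3 -c "
from h import *
go(-60,36.5,14);flap()"
```

```text
t 7.95 port pos [-106.8   35.4   14.3] toolx yaw err -0.0019 tilt [ 0.002 -0.004 -1.   ] F(port) [-11.2   3.2  10.8] gap 0.6414700282824575 q [ 0.7   0.22 -0.55  2.06  0.15  0.89  0.  ]
tool dp [46.8 -1.2  0.2]
cover n 720 slope rad 0.72 zmax 98.8
treadle n 339 slope -0.451
bar n 52 x [-105.4  -92.3  -89.5]
```

send_rows:
  dp:
    - [6,-0.5,0]
    - [6,-0.5,0]
    - [6,0,0]
    - [6,0,0]
    - [5,0,0]
    - [4,0,0]
    - [3,0,0]
    - [0,0,0]
  twist: [0,0,0,0,0,0,0,0]

```text
t: 8.8
eef_pos: [440.9, -94.7, 14.3]
eef_rot: [0.73, 0.684, -0.001, 0.002]
wrist_force: [-2.2, -9.3, 10.5]
finger_gap: 0.64
gripper_force: 5.6
```

```bash
python3 -c "
from h import *
go(-60,36.5,14);flap()"
```

```text
t 8.8 port pos [-70.4  36.2  14.3] toolx yaw err -0.0016 tilt [ 0.002 -0.003 -1.   ] F(port) [-9.4  1.6 10.5] gap 0.6400387668791538 q [ 0.65  0.21 -0.58  2.08  0.15  0.89 -0.08]
tool dp [10.4 -0.3  0.3]
cover n 712 slope rad 0.702 zmax 98.5
treadle n 323 slope -0.392
bar n 53 x [-71.7 -55.4 -52.2]
```

send_rows:
  dp:
    - [2,0,0]
    - [2,0,0]
    - [2,0,0]
    - [1.5,0,0]
    - [0,0,0]
  twist: [0,0,0,0,0]

```text
t: 9.35
eef_pos: [441.3, -87.7, 14.3]
eef_rot: [0.73, 0.684, -0.001, 0.002]
wrist_force: [-2.3, -10.9, 12.1]
finger_gap: 0.642
gripper_force: 6.9
```

send_rows:
  dp:
    - [1,0,0]
    - [1,0,0]
    - [0,0,0]
  twist: [0,0,0]

```text
t: 9.65
eef_pos: [441.4, -87.4, 14.3]
eef_rot: [0.73, 0.683, -0.001, 0.003]
wrist_force: [-2.4, -17.3, 9.4]
finger_gap: 0.642
gripper_force: 9.5
```

```bash
python3 -c "
from h import *
go(-60,36.5,14);flap()"
```

```text
t 9.65 port pos [-63.1  36.2  14.3] toolx yaw err -0.0039 tilt [ 0.002 -0.005 -1.   ] F(port) [-17.4   1.3   9.4] gap 0.6416208426697335 q [ 0.64  0.21 -0.58  2.08  0.15  0.89 -0.1 ]
tool dp [ 3.1 -0.3  0.3]
cover n 713 slope rad 0.7 zmax 97.5
treadle n 304 slope -0.335
bar n 53 x [-63.5 -49.7 -46.2]
```

send_rows:
  dp:
    - [1.5,0,0]
    - [1.5,0,0]
    - [0,0,0]
  twist: [0,0,0]

```text
t: 10.0
eef_pos: [441.7, -86.9, 14.6]
eef_rot: [0.731, 0.682, -0.002, 0.004]
wrist_force: [-1.9, -27.0, 11.8]
finger_gap: 0.639
gripper_force: 14.4
```

```bash
python3 -c "
from h import *
go(-60,36.5,14);c=flap()
c=cap('top')
im=cv2.cvtColor(c['color'],cv2.COLOR_RGB2BGR)[140:235,270:390]
cv2.imwrite('pics/t4.png',cv2.resize(im,None,fx=6.2,fy=6.2,interpolation=cv2.INTER_CUBIC))"
```

```text
t 10.0 port pos [-62.6  35.9  14.6] toolx yaw err -0.0064 tilt [ 0.002 -0.008 -1.   ] F(port) [-27.1   0.2  11.8] gap 0.6391174380884743 q [ 0.63  0.21 -0.58  2.08  0.15  0.89 -0.11]
tool dp [ 2.6 -0.6  0.6]
cover n 706 slope rad 0.692 zmax 97.3
treadle n 293 slope -0.336
bar n 55 x [-63.2 -48.2 -45.7]
```

View pics/t4.png

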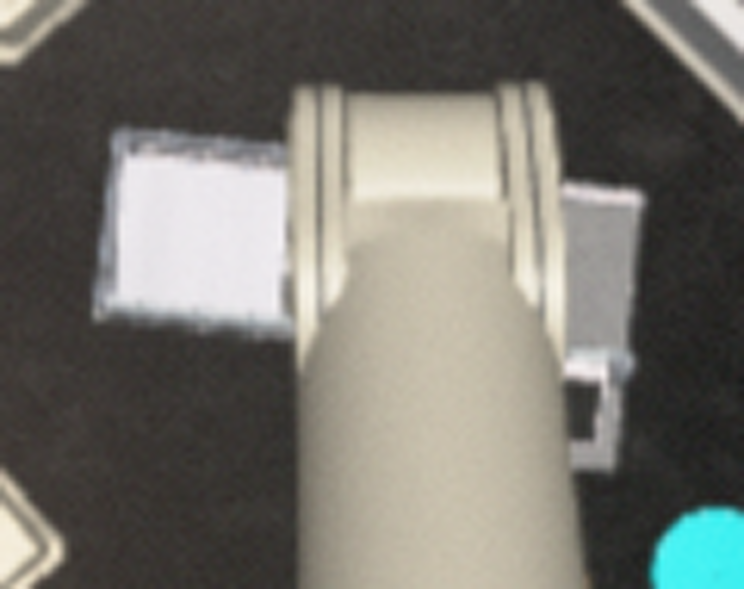

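The arm hides the bar here, but the force rose to 27 N with no further motion, so the carrier is against the back stop. I'll back off a little while still holding the flap, then check.

send_rows:
  dp:
    - [-3,0,0]
    - [-3,0,0]
    - [-4,0,0]
    - [-4,0,0]
    - [0,0,0]
  twist: [0,0,0,0,0]

```text
t: 10.6
eef_pos: [440.4, -93.2, 13.6]
eef_rot: [0.729, 0.684, 0.0, -0.0]
wrist_force: [-1.3, 3.8, 7.5]
finger_gap: 0.64
gripper_force: 3.6
```

```bash
python3 -c "
from h import *
rep();c=flap()
im=cv2.cvtColor(c['color'],cv2.COLOR_RGB2BGR)[130:240,255:400]
cv2.imwrite('pics/s5.png',cv2.resize(im,None,fx=5.4,fy=5.4,interpolation=cv2.INTER_CUBIC))"
```

```text
t 10.6 port pos [-68.9  36.8  13.6] toolx yaw err -0.0002 tilt [ 0.001  0.001 -1.   ] F(port) [3.7 1.6 7.5] gap 0.6401826809399439 q [ 0.65  0.21 -0.58  2.08  0.15  0.89 -0.07]
cover n 721 slope rad 0.72 zmax 100.7
treadle n 324 slope -0.422
bar n 62 x [-70.  -49.7 -45.9]
```

View pics/s5.png

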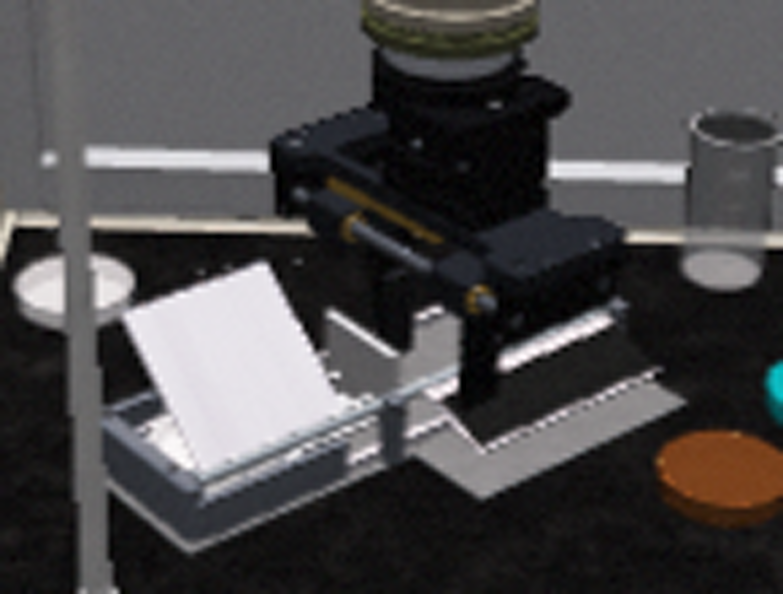

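The carrier sits in the bay under the raised cover, with its bar just outside the doorway at (360,350). The finger is clear of the bar. I'll raise slowly so the flap closes gently.

send_rows:
  dp:
    - [0,0,-3]
    - [0,0,-3]
    - [0,0,-3]
    - [0,0,-3]
    - [0,0,-3]
    - [0,0,-3]
    - [0,0,-3]
    - [0,0,-4]
  twist: [0,0,0,0,0,0,0,0]

```text
t: 11.45
eef_pos: [439.1, -94.0, 38.0]
eef_rot: [0.729, 0.684, -0.001, -0.001]
wrist_force: [0.1, 0.6, -0.8]
finger_gap: 0.636
gripper_force: 0.0
```

send_rows:
  dp:
    - [0,0,-10]
    - [0,0,-20]
    - [0,0,-35]
    - [0,0,-40]
    - [0,0,-40]
    - [-30,0,-20]
    - [-30,0,0]
    - [0,0,0]
  twist: [0,0,0,0,0,0,0,0]

```text
t: 12.25
eef_pos: [435.4, -157.6, 204.2]
eef_rot: [0.731, 0.683, -0.0, 0.001]
wrist_force: [-0.2, -0.7, -0.6]
finger_gap: 0.641
gripper_force: 0.0
```

```bash
python3 -c "
from h import *
rep();c=flap()
im=cv2.cvtColor(c['color'],cv2.COLOR_RGB2BGR)[130:240,255:400]
cv2.imwrite('pics/s6.png',cv2.resize(im,None,fx=5.4,fy=5.4,interpolation=cv2.INTER_CUBIC))"
```

```text
t 12.25 port pos [-133.6   37.7  204.2] toolx yaw err -0.0054 tilt [ 0.001 -0.001 -1.   ] F(port) [-0.7  0.2 -0.6] gap 0.6414421680209095 q [ 0.77 -0.   -0.51  1.84 -0.    1.3   0.19]
cover n 442 slope rad -0.003 zmax 41.9
treadle n 136 slope 0.35
bar n 38 x [-49.7 -47.  -45. ]
```

View pics/s6.png

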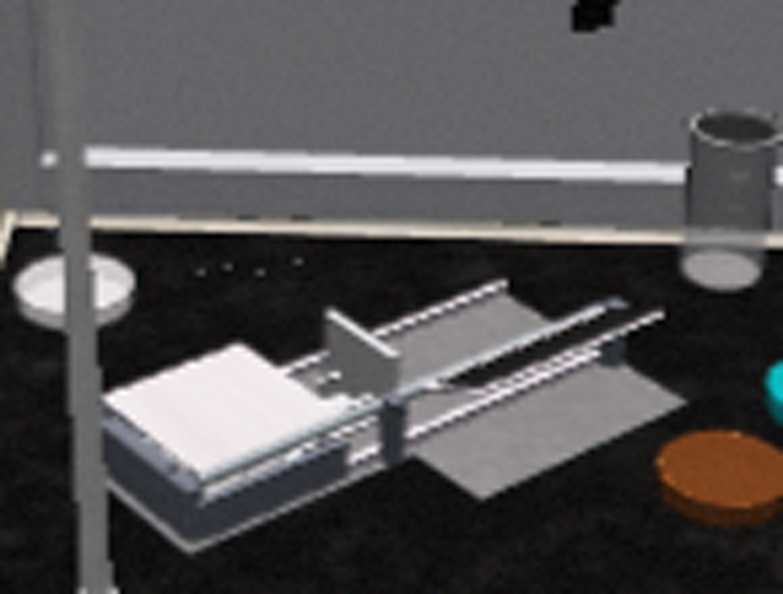

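The flap is closed (slope about 0). The bar stands just outside the doorway at x ≈ -50 to -45, the carrier is home and the arm is clear. I'll hand in.

```bash
python3 -c "
from h import *
print(robot.hand_in())"
```

```text
the job is handed in; nothing more can be done
None
```

I loaded the dish and handed the job in at about 12 s. The carrier was pushed against the back stop with the flap held open, and the flap then closed behind it. Depth readings taken before hand-in agree with this, though the hand-in gave no verdict.

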